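# Release the eccentric and close the tacking fixture

## Task

In the tacking fixture, first turn the eccentric cam to its low point by pushing its lever round with a fingertip, until the lever points straight forward along the slide's travel towards the fence; leave the slide back where it is until then. Then push the follower slide forward until it is fully home and has pushed the square tube flat against the fence, with the cam still at its low point. Push with the fingertips and pick nothing up, move the tube only with the slide, and leave the tools and parts lying about where they are.

Things in the scene. Friction and masses are not known exactly. Their poses are not given: they have to be found in the camera images.
- fixture: Steel fixture fixed on the table; its place and yaw vary. Origin at table level, reference for offsets in mm: +x is forward (slide travel, towards the fence), +y left. Base plate x -130..150, y -100..100, top z 12. Fence bar across the front: inner face x = 116, y -112..22, top z 62. A strap at x = 0 (y -72..-18, top z 37) holds the slide down.
- cam (a joint): Angle of the eccentric cam, rad: 0 is the low point, lever pointing straight forward (fixture +x); grows counter-clockwise from above (1.57: lever points left, 3.14 would be the high point, towards the follower). Starts at 1.3 to 2.5. Stops at -1.0 and 2.9: no stop or click at 0. Steady friction 0.15 N m (2 N at the lever), no spring, stays where left. Turned away from 0 its disc blocks the slide.
- cam_axis (a point): Point on the cam's upright pivot (fixture x -20, y 35), 46 mm above the table. Cam disc: 72 mm in diameter, z 14..30, its centre 16 mm from the pivot on the lever's side, so its edge reaches 52 mm from the pivot towards the lever and 20 mm opposite. Hub 24 mm in diameter, top z 60.
- lever_end (a point): Point on the lever's centreline 100 mm from the pivot, 46 mm above the table, in a black 20 mm ball. The lever is a straight flat bar on edge, 10 mm wide, z 34..58, running from the hub to the ball; its flat sides can be pushed anywhere between. Under its sweep on the left side nothing stands higher than z 30.
- slide (a joint): Travel of the follower slide along fixture +x, m: 0 fully back, starts at 0 to 0.004; fully home, tube squeezed against the fence, it reads 0.036. 3 N steady friction, no spring, stays where left. Its follower bar (at travel 0: x -93..-78, y -30..55, z 14..30 mm) meets the cam disc before home unless the cam is within about 0.5 rad of 0.
- push_face (a point): On the rear face of the slide's push lug (faces fixture -x), mid-width, 60 mm above the table; at travel 0 it is at fixture x -105, y -45. The lug is an upright plate 54 mm wide, 12 thick, z 14..75. Behind it is only the base plate (top z 12). The slide's jaw at its front end is 70 mm wide, face at fixture x 40 at travel 0, top z 46.
- tube_center (a point): Centre of the loose square tube, the workpiece: 40 x 40 mm section, 120 mm long, lying on the base plate (centre 32 mm above the table) between jaw and fence, its length across the fixture (its own y, nearly along fixture y); 0.4 kg. Home, its centre is at fixture x = 96.
- bolt: Loose bolt standing on its head on the plate's front left corner, 24 mm wide, 45 tall; origin under its head. Leave it alone.
- slug: Loose round steel bar end standing on the table right of the plate's rear, 32 mm in diameter, 45 tall; origin under its centre. Leave it alone.
- tape: Loose roll of tape lying flat on the table left of the fixture, 90 mm in diameter, 24 high; origin under its centre. Leave it alone.
- hammer: Loose hammer on the table's left; leave it alone.
- spray_can: Loose upright can, 60 mm in diameter, 170 tall, on the table's left; origin under its centre. Leave it alone.
- wrench: Loose wrench on the table's right; leave it alone.
- square: Loose steel try square, 100 mm, lying on the table's right; leave it alone.
- tube: The same square tube; origin at the centre of its underside.

How it is judged (in metres and radians):
On the way, in this order (a step that is already met when the one before it is completed fails the run):
1. the cam is at its low point (lever forward within 0.25 rad) while the slide is still back (travel under 15 mm) (value of joint cam between -0.25 and 0.25 rad and value of joint slide below 0.015 m), for 0.2 s.
2. the slide is home and the tube is flat against the fence (value of joint cam between -0.3 and 0.3 rad and value of joint slide above 0.034 m and x of tube_center in the frame of fixture above 0.0935 m and angle between the y axis of tube_center and the y axis of fixture, either way round below 0.06 rad and height (world z) of tube_center between 0.028 and 0.036 m), for 0.2 s.
At the end, for the whole second after the job is handed in: The cam is within 0.3 rad of its low point, the slide has travelled at least 34 mm (36 is fully home), and the tube lies on the plate at rest within 2.5 mm of the fence and square to it within 0.06 rad (all of step 2 and linear speed of tube below 0.01 m/s); the robot touches nothing.
It fails at once if the tube is lifted or tipped (height (world z) of tube_center above 0.042 m or angle between tube_center's own z axis and vertical above 0.25 rad).
It fails at once if the fingers push the tube directly (contact force between the fingers and tube above 2 N).
It fails at once if a bystander (bolt, slug, tape roll, hammer, spray can, wrench, square) is disturbed: moved over 15 mm (distance of any of bolt, slug, tape, hammer, wrench, square, spray_can from where it was at the start of the episode above 0.015 m).
It also fails if it takes over 56 s, if anything falls off the work surface, if the arm or the gripper's body presses on something with over 40 N, if the wrist force passes 120 N, or if a joint passes its speed limit or range.

## Robot

A 6-joint arm with a two-finger parallel gripper is mounted at the origin on the work surface. World frame = base frame: x ahead of the robot, y to its left, z up, the work surface at z = 0. Lengths are in mm, angles in degrees, forces in N, time in s.
With the tool pointing down it reaches from about 300 to 850 mm from the base axis. Payload 4.2 kg.
Tool frame: the origin (TCP) lies at the very end of the fingers, on their centre line; the grasp point (between the pads) lies 19 mm behind it (env.grip_depth is the distance from the TCP to the grasp point, in mm); z points along the fingers, y is the line along which they close (so a half turn about z gives the same grasp; the last joint's range is limited). The gripper opens to 91 mm and grips with 3 to 60 N. Pads are 32 mm wide; open, the fingers measure 118 mm over their backs; the gripper's body (76 mm by 178 mm) begins 60 mm behind the grasp point.
Start: joints at [-71.219, 18.312, 89.639, -0, 72.044, -1.146], TCP at [195.982, -540.59, 187.076] pointing down, gripper open.
Joint ranges: [-177.97, 177.97], [-48.28, 115.42], [12.27, 149.76], [-77.06, 257.06], [2.81, 150.46], [-146.56, 146.56]. Speed limits (degrees/s): [147.25, 147.25, 180, 180, 180, 180].

## Interface

Orientations are given as [roll, pitch, yaw] about the fixed x, y, z axes, in that order (R = Rz(yaw) Ry(pitch) Rx(roll)).
In Python, from workcell import env, cams gives the robot as it stands.
- The arm moves only by the tool apply_moves, never from a script. Its argument "deltas" is a list of rows, each a list of 5 numbers: the shift along the tool's x, y, z in m, then the turn about the tool's z in rad, then the opening, from -1 (shut) to 1 (fully open), so that 0 is half open. In form: [[tx, ty, tz, roll, gripper], ...]. A call has 1 to 5 rows; each row is the pose to reach, as a shift and turn from the pose commanded when the call began, along the tool's axes at that moment; what a row does not reach only later rows make up. A row lasts 1/10 s, in which the tool goes at most 50 mm and 8.59 degrees, less where a joint would pass 70% of its speed; a pose out of reach is approached as far as the arm can. A call with a gripper value outside its range is refused whole. The fingers move at their own pace and stop on an object; "grip_force" is the grip in N (left out, the last holds). Time passes only in rows, so rows that repeat a pose let the fingers close. It gives the time, the measured TCP pose, the force, the opening and the grip force at its end, in the units of the state.
- env.state(): the state, without advancing time (a new reading comes with each control period).
- cams.grab_frame(name): name is "side" or "top"; returns the picture (420x560x3 uint8, blue, green, red); there is no depth.
- cams.get_calibration(name): a dict with "mtx" (3x3 intrinsics, pixels), "eye" and "attitude" of the camera in the world. Camera axes: x right, y down, z forward; pixel columns grow to the right and rows downward; lengths in mm; the calibration is good to about 2 mm. A picture is of the moment at which its call begins. get_calibration takes no time and is no camera call.
- env.job_done(): hands the job in; it is judged then, once.
The state is a dict: "time_s": time; "qpos": joint angles; "qvel": joint speeds; "effort": joint torques, N m; "ee_pos": TCP position; "ee_rot": TCP orientation; "force": force on the tool from outside, world axes, zero at the start; "torque": the same for the moment, N m; "gripper_width": finger opening in mm; "gripper_force": force on a finger pad.
Only numpy, scipy, OpenCV 4.12 (cv2) and the standard library are available. Lean on these libraries where they do the work, as an engineer would, in place of code of your own. Each camera call takes 0.05 s, during which the arm holds its last target. There are 200 camera calls.

## Working session

There is one attempt and no reset: what is moved stays moved. The work goes in short steps, Python scripts to look and compute and a tool call to move; the robot and the scene stay as the last step left them, time stands still between calls to the robot, and variables do not carry over. Pictures are saved under pics/ and viewed, at most 11 in all, crops included, and the job is handed in when it is done.

Besides the shell and the picture viewer there is one more tool, called after ">>>" as a command line: name --pt "numbers of a row" for each row, then --argument value for the rest. apply_moves: Moves the arm, as the interface text tells. Its arguments: {"type":"object","properties":{"deltas":{"type":"array"},"grip_force":{"type":"number"}},"required":["deltas"]}

```bash
mkdir -p pics
python3 - <<'E'
from workcell import env, cams
import cv2
for n in ("top","side"):
    cv2.imwrite(f"pics/{n}0.png",cams.grab_frame(n)); print(n,cams.get_calibration(n))
s=env.state();print(s['time_s'],s['ee_pos'],s['ee_rot'],s['force'],s['gripper_width'])
E
```

```text
top {'mtx': array([[510.97413928,   0.        , 277.43000077],
       [  0.        , 510.97413928, 203.29158717],
       [  0.        ,   0.        ,   1.        ]]), 'eye': array([ 366.06920034,   30.69633885, 1785.58019292]), 'attitude': array([-174.22458525,    0.42667939,  -90.92553441])}
side {'mtx': array([[401.61508561,   0.        , 278.90004451],
       [  0.        , 401.61508561, 207.15371617],
       [  0.        ,   0.        ,   1.        ]]), 'eye': array([ 87.09645894, 613.86468423, 786.11904501]), 'attitude': array([-134.35653712,    1.14260414, -143.91367077])}
0.1 [ 195.81358586 -540.11274369  186.32264804] [-1.79910337e+02 -2.31826759e-03  1.99279215e+01] [ 0.44913885  0.54140269 -0.32985623] 90.75934888051202
```

View pics/top0.png

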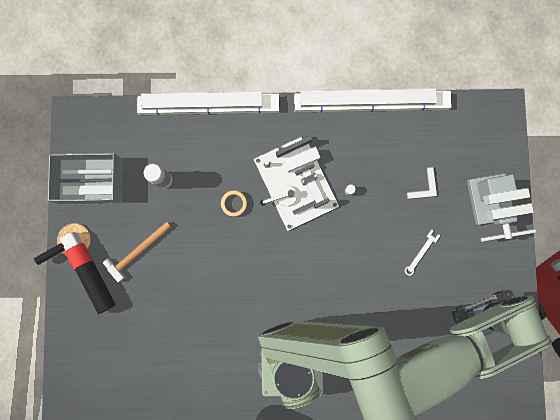

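View pics/side0.png

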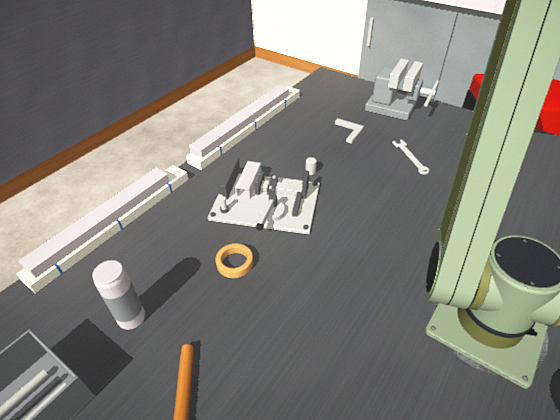

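The top view shows the fixture at about (295,185), its fence at the upper right end, the lever pointing left with its ball near (264,203), the slug at (350,189) and the tape at (233,203). I'll take crops to get detail.

```bash
cat > h.py <<'E'
import numpy as np, cv2
from scipy.spatial.transform import Rotation as R
from workcell import env, cams
def ray(cal,uv):
    d=np.linalg.inv(cal['mtx'])@[uv[0],uv[1],1.]
    return np.array(cal['eye']), R.from_euler('xyz',cal['attitude'],degrees=True).as_matrix()@d
def onz(cal,uv,z):
    e,d=ray(cal,uv); return (e+d*(z-e[2])/d[2])
def proj(cal,p):
    c=R.from_euler('xyz',cal['attitude'],degrees=True).as_matrix().T@(np.array(p)-cal['eye']); q=cal['mtx']@c; return q[:2]/q[2]
E
python3 - <<'E'
import cv2
t=cv2.imread('pics/top0.png')[125:240,220:370]; s=cv2.imread('pics/side0.png')[145:245,195:335]
cv2.imwrite('pics/topc.png',cv2.resize(t,None,fx=5,fy=5,interpolation=cv2.INTER_CUBIC))
cv2.imwrite('pics/sidec.png',cv2.resize(s,None,fx=5,fy=5,interpolation=cv2.INTER_CUBIC))
E
```

```text
(no output)
```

View pics/topc.png

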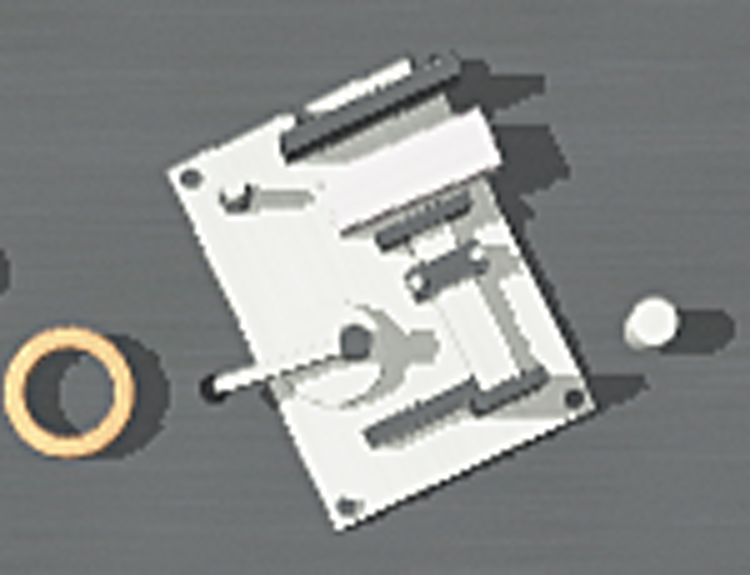

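View pics/sidec.png

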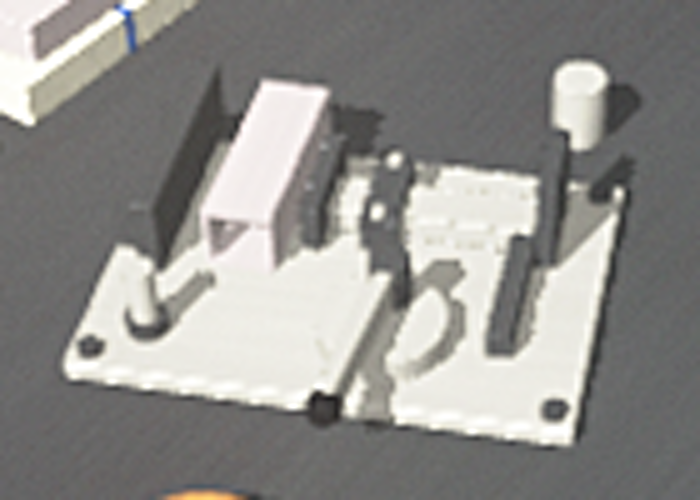

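The top crop shows the plate's left-front corner at (167,173), rear-left at (337,528), rear-right at (595,408), the ball at (212,389), the hub at (357,342) and the lug top at about (510,392). In the side crop the tube stands slightly off the jaw and the lever points left.

```bash
cat >> h.py <<'E'
def crop(u,v): return (220+(u+.5)/5-.5,125+(v+.5)/5-.5)
E
python3 - <<'E'
from h import *
c=cams.get_calibration('top'); P=lambda u,v,z:onz(c,crop(u,v),z)
a,b,d=P(167,173,12),P(337,528,12),P(595,408,12)
print(a,b,d,np.linalg.norm(a-b),np.linalg.norm(b-d))
y1=np.arctan2(*(a-b)[1::-1]);y2=np.arctan2(*(b-d)[1::-1])-np.pi/2
yaw=(280*y1+200*y2)/480;print(np.degrees([y1,y2,yaw]))
Rz=R.from_euler('z',yaw).as_matrix()
o=np.mean([p-Rz@np.array(q) for p,q in((a,[150,100,12]),(b,[-130,100,12]),(d,[-130,-100,12]))],axis=0)
print('origin',o)
F=lambda p:Rz.T@(p-o)
for n,u,v,z in(('ball',212,389,46),('hub',357,342,60),('lug',510,392,75),('tubeR',495,160,52),('bolt',237,195,30),('slug',657,320,45),('tape',68,392,24)):
    p=P(u,v,z);print(n,p.round(),F(p).round(1))
np.savez('fx.npz',Rz=Rz,o=o)
hub=Rz@[-20,35,46]+o; l=F(P(212,389,46))-[-20,35,46];print('cam',np.arctan2(l[1],l[0]),np.hypot(*l[:2]))
for n,q in(('pivot',[-20,35,46]),('push',[-105,-45,60]),('lev',[-20+100*np.cos(1.8),35,0])):print(n,Rz@q+o)
E
```

```text
[703.11118895 124.48722143  12.        ] [451.25622173   9.31849732  12.        ] [ 531.86400568 -171.90132426   12.        ] 276.9381871984432 198.33869659759975
[24.57376164 23.97981693 24.32628467]
origin [609.21941418 -27.96815947   0.        ]
ball [546.  94.  46.] [ -7.4 136.7  46. ]
hub [575.  -6.  60.] [-22.   34.1  60. ]
lug [ 538. -108.   75.] [-98.1 -43.4  75. ]
tubeR [ 701. -103.   52.] [  52.2 -106.4   52. ]
bolt [683.  75.  30.] [109.9  63.3  30. ]
slug [ 589. -212.   45.] [ -94.7 -159.5   45. ]
tape [548. 194.  24.] [ 35.8 227.7  24. ]
cam 1.4474405665787136 102.50234089601778
pivot [576.57749136  -4.31430409  46.        ]
push [ 532.07886165 -112.22571198   60.        ]
lev [555.87450939 -13.67349508   0.        ]
```

Cam at about 1.44 rad, fixture yaw about 24.3°. Plan: align the tool with the fixture, with fingers shut, and come down behind the lever at fixture (-44,104).

```bash
cat >> h.py <<'E'
def tofix(p):
    f=np.load('fx.npz'); return f['Rz'].T@(np.array(p)-f['o'])
def delta(fx,fy,z):
    "shift in m along tool axes from the present pose to a fixture point"
    s=env.state(); f=np.load('fx.npz'); t=f['Rz']@[fx,fy,z]+f['o']
    Rt=R.from_euler('xyz',s['ee_rot'],degrees=True).as_matrix()
    return (Rt.T@(t-s['ee_pos'])/1000).round(4)
E
python3 - <<'E'
from h import *
print(delta(-44,104,187), tofix(env.state()['ee_pos']))
E
```

```text
[ 0.5114 -0.4409  0.    ] [-587.67030317 -296.37825292  186.32264804]
```

>>> apply_moves --pt "0.037 -0.032 0 -0.02 -1" --pt "0.074 -0.064 0 -0.04 -1" --pt "0.111 -0.096 0 -0.06 -1" --pt "0.148 -0.128 0 -0.077 -1" --pt "0.185 -0.16 0 -0.077 -1" --grip_force 20

```text
time_s: 0.6
ee_pos: [315.7, -325.2, 186.8]
ee_rot: [-180.0, -0.0, 24.3]
force: [0.1, -0.4, 0.1]
gripper_width: 54.1
gripper_force: 0.0
```

>>> apply_moves --pt "0.039 -0.0285 0 0 -1" --pt "0.078 -0.057 0 0 -1" --pt "0.117 -0.0855 0 0 -1" --pt "0.156 -0.114 0 0 -1" --pt "0.195 -0.1425 0 0 -1"

```text
time_s: 1.1
ee_pos: [434.7, -115.0, 186.9]
ee_rot: [180.0, 0.0, 24.3]
force: [0.6, -1.0, 0.0]
gripper_width: 14.3
gripper_force: 0.0
```

>>> apply_moves --pt "0.039 -0.0285 0 0 -1" --pt "0.078 -0.057 0 0 -1" --pt "0.117 -0.0855 0 0 -1" --pt "0.152 -0.113 0 0 -1" --pt "0.152 -0.113 0 0 -1"

```text
time_s: 1.6
ee_pos: [528.1, 53.1, 186.3]
ee_rot: [-179.9, -0.1, 24.6]
force: [-0.6, 0.3, -0.8]
gripper_width: 0.5
gripper_force: 0.0
```

Run:
```python
from h import *
s=env.state();print(delta(-44,104,40), tofix(s['ee_pos']),s['ee_rot'],s['time_s'],s['gripper_width'])
a=cams.grab_frame('top')[125:240,220:370];b=cams.grab_frame('side')[115:235,195:335]
f=lambda x:cv2.resize(x,None,fx=2.8,fy=4*.7,interpolation=cv2.INTER_CUBIC)
a,b=f(a),f(b);h=max(len(a),len(b))
p=lambda x:cv2.copyMakeBorder(x,0,h-len(x),0,0,cv2.BORDER_CONSTANT)
o=np.hstack([p(a),p(b)])[:, :800];cv2.imwrite('pics/over.png',o);print(o.shape)
```

```text
[-0.0037  0.0034  0.1463] [-40.48042572 107.2600102  186.28477854] [-1.79921685e+02 -6.85852541e-02  2.46455940e+01] 1.6 0.4587982179257488
(336, 800, 3)
```

View pics/over.png

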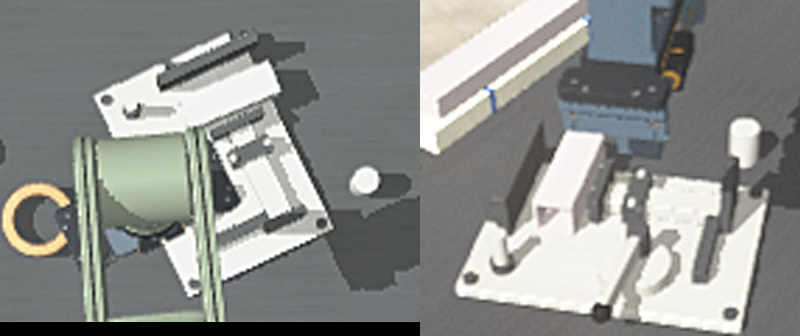

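The gripper, shut and aligned, hangs above the fixture, hiding the lever in the top view; the side view still shows the lever and ball at (600,312). Going down.

>>> apply_moves --pt "-0.004 0.003 0.04 0 -1" --pt "-0.004 0.003 0.085 0 -1" --pt "-0.004 0.003 0.125 0 -1" --pt "-0.004 0.003 0.146 0 -1" --pt "-0.004 0.003 0.146 0 -1"

```text
time_s: 2.2
ee_pos: [520.2, 42.6, 38.2]
ee_rot: [-179.9, 0.4, 24.2]
force: [0.7, -0.9, 0.7]
gripper_width: 0.3
gripper_force: 0.0
```

Run:
```python
from h import *
s=env.state();p=tofix(s['ee_pos']);print(p,s['force'])
for t in (1.44,1.3,1.15,1.0,.85,.7,.55,.4,.25,.12,0):
    u=np.array([np.cos(t),np.sin(t)]);n=np.array([-u[1],u[0]])
    c=np.array([-20,35])+65*u+n*(5+16*abs(u[1])+13.5*u[0]); print(t,c.round(1),((c-p[:2])*[1,-1]).round(1))
```

```text
[-52.01421869 100.95709352  38.18758307] [ 0.7103253  -0.92081436  0.71380166]
1.44 [-34.  102.4] [18.1 -1.4]
1.3 [-25.8 104.1] [26.2 -3.1]
1.15 [-16.4 104.6] [35.6 -3.6]
1.0 [ -6.6 103.6] [45.5 -2.7]
0.85 [  3.4 100.9] [55.4  0. ]
0.7 [13.2 96.5] [65.2  4.5]
0.55 [22.4 90.2] [74.4 10.8]
0.4 [30.7 82.1] [82.7 18.8]
0.25 [37.5 72.4] [89.5 28.5]
0.12 [42.1 63. ] [94.1 38. ]
0 [45.  53.5] [97.  47.5]
```

>>> apply_moves --pt "0.008 -0.001 0 0 -1" --pt "0.014 -0.0015 0 0 -1" --pt "0.022 -0.003 0 0 -1" --pt "0.031 -0.0035 0 0 -1" --pt "0.041 -0.0025 0 0 -1"

```text
time_s: 2.7
ee_pos: [561.3, 64.1, 41.8]
ee_rot: [180.0, -0.1, 24.4]
force: [0.3, -0.5, -0.3]
gripper_width: 0.3
gripper_force: 0.0
```

Run:
```python
from h import *
s=env.state();print(tofix(s['ee_pos']),s['force'],s['time_s'])
b=cams.grab_frame('side');cv2.imwrite('pics/side1.png',b)
cv2.imwrite('pics/s1c.png',cv2.resize(b[115:245,195:335],None,fx=4,fy=4,interpolation=cv2.INTER_CUBIC))
```

```text
[ -5.74490926 103.62376946  41.76725875] [ 0.33642296 -0.53358885 -0.29340127] 2.7
```

View pics/s1c.png

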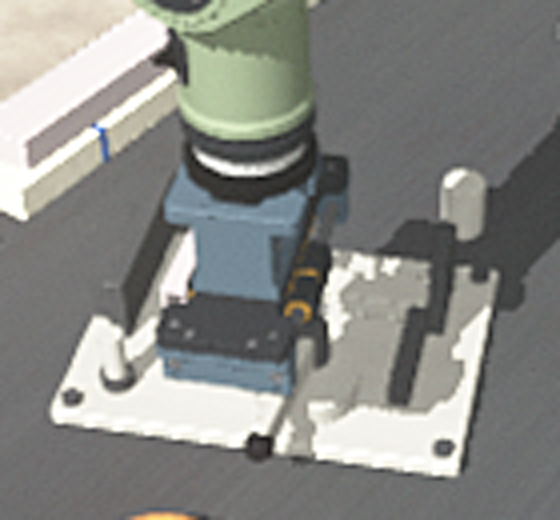

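The ball is now at crop (260,445), the gripper's body covers the plate's middle, and the fingers are not plainly visible. I'll check by projection.

Run:
```python
from h import *
c=cams.get_calibration('side');f=np.load('fx.npz')
W=lambda q:f['Rz']@np.array(q,float)+f['o']
C=lambda p:((proj(c,p)-[195,115])*4).round()
print('tcp',C(env.state()['ee_pos']),'tcp+80',C(np.array(env.state()['ee_pos'])+[0,0,80]))
for n,q in(('pivot60',[-20,35,60]),('cornerFL',[150,100,12]),('cornerRL',[-130,100,12]),('lug',[-99,-45,75])):print(n,C(W(q)))
for n,uv in(('now',(260,445)),):
    p=onz(c,(195+260/4,115+445/4),46);q=tofix(p);print(n,q,np.arctan2(q[1]-35,q[0]+20),np.hypot(q[1]-35,q[0]+20))
p=onz(c,(195+323/5,145+408/5),46);q=tofix(p);print('start',q,np.arctan2(q[1]-35,q[0]+20))
for n,uv in(('pl FL',(65,372)),('pl RL',(575,440)),('RR',(625,188))):
    p=onz(c,(195+uv[0]/5,145+uv[1]/5),12);print(n,p,tofix(p))
```

```text
tcp [264. 410.] tcp+80 [257. 319.]
pivot60 [310. 322.]
cornerFL [ 46. 407.]
cornerRL [456. 464.]
lug [447. 242.]
now [ -9.84551847 137.81274454  46.        ] 1.472348853852129 103.31299015587172
start [ -9.13974526 139.16797235  46.        ] 1.4669144862498298
pl FL [694.55160975 130.17745343  12.        ] [142.90123099 108.95346099  12.        ]
pl RL [443.89100196  14.18810146  12.        ] [-133.28409861  106.51752568   12.        ]
RR [ 527.77955528 -169.21196294   12.        ] [-132.39207442  -95.1556686    12.        ]
```

Run:
```python
from h import *
c=cams.get_calibration('side');s=env.state();p0=tofix(s['ee_pos']);print(p0,s['time_s'],s['qpos'],s['gripper_width'])
f=np.load('fx.npz')
C=lambda q:((proj(c,f['Rz']@np.array(q,float)+f['o'])-[195,115])*4).round()
for dx,dy in((38,89),(-38,89),(-38,-89),(38,-89)):print(dx,dy,C(p0+[dx,dy,79]),C(p0+[dy*.999,dx,79]))
```

```text
[ -3.67296099 103.15556741  41.69200515] 2.75 [5.36594917e+00 2.48998588e+01 1.02417332e+02 9.48517926e-03
 5.24589625e+01 7.09895332e+01] 0.32117543122723896
38 89 [157. 414.] [ 99. 343.]
-38 89 [285. 432.] [136. 263.]
-38 -89 [347. 235.] [411. 297.]
38 -89 [233. 222.] [389. 382.]
```

>>> apply_moves --pt "0 0 0 0 -1" --pt "0 0 0 0 -1"

```text
time_s: 2.95
ee_pos: [559.8, 63.5, 40.8]
ee_rot: [-180.0, 0.0, 24.3]
force: [-0.4, -0.3, -0.4]
gripper_width: 0.4
gripper_force: 0.0
```

Run:
```python
from h import *
s=env.state();print(tofix(s['ee_pos']),s['force'],s['time_s'])
t=cams.grab_frame('top')[125:240,220:370];b=cams.grab_frame('side')[115:245,195:335]
f=lambda x:cv2.resize(x,None,fx=2.75,fy=2.75,interpolation=cv2.INTER_CUBIC)
t,b=f(t),f(b);t=cv2.copyMakeBorder(t,0,len(b)-len(t),0,0,cv2.BORDER_CONSTANT)
cv2.imwrite('pics/two2.png',np.hstack([t,b]))
```

```text
[ -7.34681689 103.65733057  40.84430292] [-0.39519435 -0.34218071 -0.36152484] 2.95
```

View pics/two2.png

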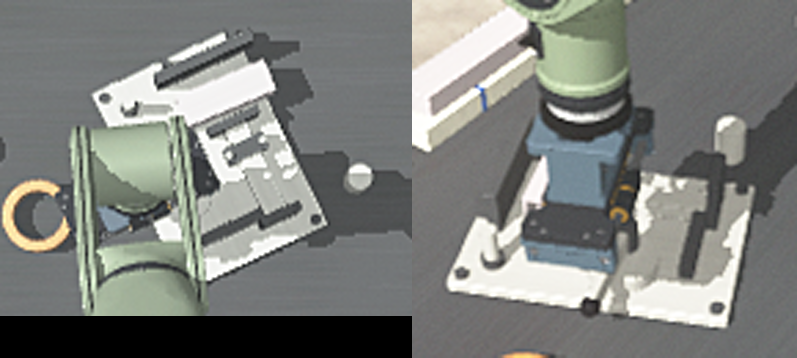

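The body's near lower edge sits higher in the picture than projected, and the ball has not moved. I need a closer look at the fingertip.

Run:
```python
from h import *
b=cv2.imread('pics/side1.png')
cv2.imwrite('pics/s1z.png',cv2.resize(b[180:235,225:300],None,fx=10,fy=10,interpolation=cv2.INTER_NEAREST))
```

```text
(no output)
```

View pics/s1z.png

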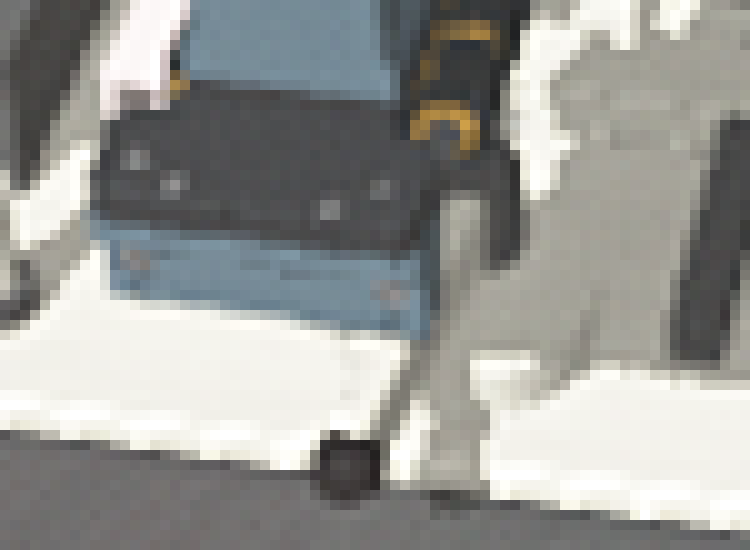

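The zoom shows the body's lower edge at (110..430, 290..335) and bare plate where the tip should project, (360,375): the fingers seem higher or offset from where I assumed. I'll check with a mask on the moving parts in the top view.

Run:
```python
from h import *
c=cams.get_calibration('top');s=env.state();print(s['ee_pos'],s['qpos'])
pts={'L':(70,208),'R':(212,190)}
for z in (121,150,180):
    a,b=[onz(c,(220+u/2.75,125+v/2.75),z) for u,v in pts.values()]
    print(z,tofix(a).round(),tofix(b).round(),tofix((a+b)/2).round(),np.linalg.norm(a-b).round())
k=cams.get_calibration('side')
# lower corners of the blue body, both x=+-38 : best fit of (y,z)
for (u,v),dx in (((236,209),38),((268,213.5),-38)):
    e,d=ray(k,(u,v));E=tofix(e);D=tofix(e+d)-E
    t=(-7+dx-E[0])/D[0];print('at known x',E+t*D)
    for z in (121,150):print(z,(E+D*(z-E[2])/D[2]).round())
```

```text
[559.67386165  63.34985025  40.90797099] [ 5.29361317e+00  2.47886761e+01  1.02757809e+02 -1.10798948e-02
  5.24945027e+01  7.09616726e+01]
121 [ 13. 184. 121.] [-40.  22. 121.] [-14. 103. 121.] 171.0
150 [  9. 184. 150.] [-43.  24. 150.] [-17. 104. 150.] 168.0
180 [  5. 183. 180.] [-46.  26. 180.] [-20. 105. 180.] 165.0
at known x [ 31.         181.22051545 141.72378247]
121 [ 39. 161. 121.]
150 [ 28. 189. 150.]
at known x [-45.         184.07620219 144.05602578]
121 [-39. 162. 121.]
150 [-47. 190. 150.]
```

Both views put the body's underside near z 144, not 121, so the tip rides about 24 mm higher than reported and passed over the lever. Back behind the lever, then lower by 25 mm.

>>> apply_moves --pt "-0.02 -0.003 0 0 -1" --pt "-0.041 -0.005 0 0 -1" --pt "-0.041 -0.005 0 0 -1" --pt "-0.041 -0.005 0.012 0 -1" --pt "-0.041 -0.005 0.025 0 -1"

```text
time_s: 3.55
ee_pos: [522.3, 51.3, 15.9]
ee_rot: [179.9, -0.2, 24.3]
force: [0.2, -0.1, -0.4]
gripper_width: 0.6
gripper_force: 0.0
```

>>> apply_moves --pt "0 0 0 0 -1" --pt "0.01 0.0 0 0 -1" --pt "0.02 0.0 0 0 -1" --pt "0.026 0 0 0 -1" --pt "0.026 0 0 0 -1"

```text
time_s: 4.05
ee_pos: [545.9, 62.4, 16.1]
ee_rot: [180.0, -0.1, 24.4]
force: [0.5, 0.3, -0.8]
gripper_width: 0.3
gripper_force: 0.0
```

```bash
cat >> h.py <<'E'
def ball(tag):
    "lever ball in the side view: dark blob nearest its start radius"
    c=cams.get_calibration('side');b=cams.grab_frame('side');cv2.imwrite(f'pics/{tag}.png',b)
    m=(b.max(2)<62).astype(np.uint8); n,_,st,ce=cv2.connectedComponentsWithStats(m)
    for i in range(1,n):
        if 6<=st[i,4]<=90:
            q=tofix(onz(c,ce[i],46)); d=q[:2]-[-20,35]
            if 85<np.hypot(*d)<120: print('cand',ce[i].round(1),st[i,4],q.round(1),'ang',np.arctan2(d[1],d[0]).round(2))
    s=env.state();print(tofix(s['ee_pos']).round(1),s['force'].round(1),s['time_s'])
E
python3 - <<'E'
from h import *
ball('b1')
E
```

```text
cand [307.1 183.1] 9 [-100.7  -47.1   46. ] ang -2.35
cand [253.  224.1] 21 [  9.5 133.9  46. ] ang 1.28
[-20.6 108.5  16.3] [0.5 0.8 0.1] 4.1
```

The lever is turning (1.28 rad). Continuing the arc.

>>> apply_moves --pt "0.008 -0.0005 0 0 -1" --pt "0.018 0.0005 0 0 -1" --pt "0.029 0.004 0 0 -1" --pt "0.039 0.009 0 0 -1" --pt "0.049 0.016 0 0 -1"

```text
time_s: 4.6
ee_pos: [596.5, 67.8, 15.9]
ee_rot: [-180.0, 0.0, 24.4]
force: [-3.2, -0.7, -0.9]
gripper_width: 0.6
gripper_force: 1.6
```

Run:
```python
from h import *
ball('b2')
```

```text
cand [307. 184.] 7 [-101.   -43.3   46. ] ang -2.37
[30.5 90.9 16.1] [ 0.8 -1.1  0.5] 4.65
```

>>> apply_moves --pt "0.008 0.0085 0 0 -1" --pt "0.015 0.019 0 0 -1" --pt "0.019 0.028 0 0 -1" --pt "0.022 0.035 0 0 -1" --pt "0.022 0.035 0 0 -1"

```text
time_s: 5.15
ee_pos: [632.1, 43.6, 16.2]
ee_rot: [179.9, -0.2, 24.3]
force: [-0.0, -0.5, 0.2]
gripper_width: 0.4
gripper_force: 0.0
```

Run:
```python
from h import *
ball('b3')
b=cv2.imread('pics/b3.png')
cv2.imwrite('pics/b3z.png',cv2.resize(b[150:240,205:325],None,fx=6,fy=6,interpolation=cv2.INTER_NEAREST))
```

```text
cand [254.5 179.6] 26 [ 48.5 -35.2  46. ] ang -0.8
cand [247.9 181.6] 9 [ 64.7 -23.5  46. ] ang -0.6
cand [307. 184.] 7 [-101.   -43.3   46. ] ang -2.37
[50.2 56.2 16.3] [ 0.3 -0.1  1. ] 5.2
```

View pics/b3z.png

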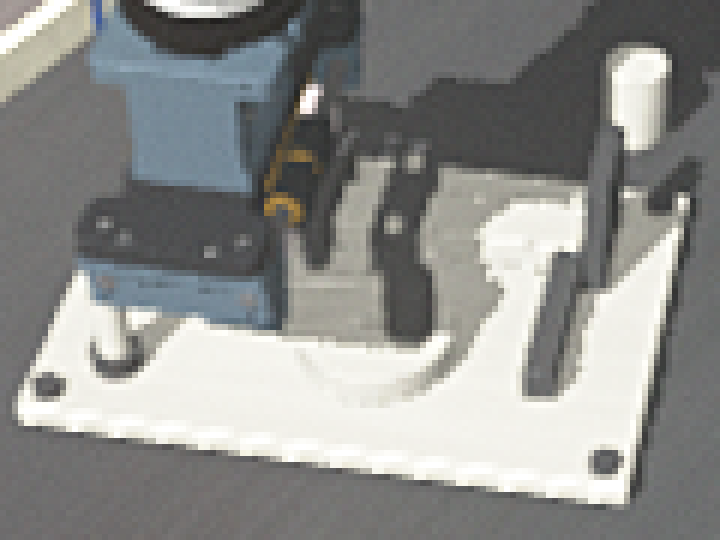

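The disc now reaches forward and the lever is behind the gripper, out of view; the bolt stands undisturbed at (120,340). I'll back off, rise and go behind the lug, then look.

>>> apply_moves --pt "0 -0.012 0 0 -1" --pt "0 -0.015 -0.03 0 -1" --pt "0 -0.015 -0.075 0 -1" --pt "0 -0.015 -0.11 0 -1" --pt "-0.03 0.01 -0.11 0 -1"

```text
time_s: 5.7
ee_pos: [612.5, 26.9, 132.3]
ee_rot: [179.7, -0.9, 24.6]
force: [0.2, -0.6, -0.5]
gripper_width: 0.7
gripper_force: 0.0
```

>>> apply_moves --pt "-0.04 0.025 0 0 -1" --pt "-0.08 0.05 0 0 -1" --pt "-0.12 0.075 0 0 -1" --pt "-0.155 0.09 0 0 -1" --pt "-0.165 0.0925 0 0 -1"

```text
time_s: 6.2
ee_pos: [492.4, -130.5, 126.4]
ee_rot: [180.0, 0.0, 24.2]
force: [0.8, 0.0, -0.6]
gripper_width: 0.5
gripper_force: 0.0
```

Run:
```python
from h import *
ball('b4')
t=cams.grab_frame('top')[125:240,220:370];b=cv2.imread('pics/b4.png')[125:245,205:325]
f=lambda x:cv2.resize(x,None,fx=2.9,fy=2.9,interpolation=cv2.INTER_CUBIC)
t,b=f(t),f(b);t=cv2.copyMakeBorder(t,0,len(b)-len(t),0,0,cv2.BORDER_CONSTANT)
o=np.hstack([t,b]);print(o.shape,t.shape);cv2.imwrite('pics/two4.png',o)
```

```text
cand [307. 184.] 7 [-101.   -43.3   46. ] ang -2.37
[-148.6  -45.   126.5] [-1.5  0.8  0.1] 6.25
(348, 783, 3) (348, 435, 3)
```

View pics/two4.png

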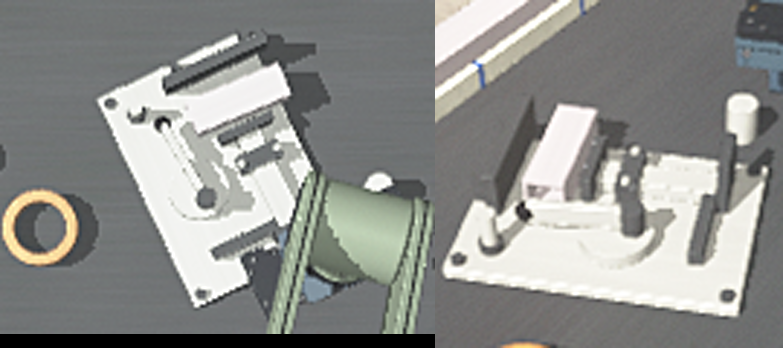

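The lever now points forward: ball at (162,124), hub at (206,197) in the top half. Nothing else has moved.

Run:
```python
from h import *
c=cams.get_calibration('top');P=lambda u,v,z:tofix(onz(c,(220+u/2.9,125+v/2.9),z))
a,h=P(162,124,46),P(206,197,60);print(a,h,[np.arctan2(a[1]-q[1],a[0]-q[0]) for q in (h,[-20,35])])
print(tofix(env.state()['ee_pos']))
```

```text
[80.89441155 42.65429762 46.        ] [-21.79732638  33.84741128  60.        ] [np.float64(0.08555108905260697), np.float64(0.0757193927589272)]
[-146.57176275  -44.76908352  126.54256394]
```

Cam at 0.08 rad: step 1 is met. Now down behind the lug.

>>> apply_moves --pt "0 0 0.04 0 -1" --pt "0 0 0.08 0 -1" --pt "0 0 0.1 0 -1" --pt "0 0 0.1 0 -1" --pt "0.01 0 0.1 0 -1"

```text
time_s: 6.8
ee_pos: [504.5, -124.1, 26.3]
ee_rot: [-180.0, -0.0, 24.4]
force: [0.3, -0.1, -1.0]
gripper_width: 0.4
gripper_force: 0.0
```

>>> apply_moves --pt "0.008 0 0 0 -1" --pt "0.014 0 0 0 -1" --pt "0.02 0 0 0 -1" --pt "0.026 0 0 0 -1" --pt "0.026 0 0 0 -1"

```text
time_s: 7.3
ee_pos: [528.2, -114.1, 26.4]
ee_rot: [180.0, -0.0, 24.3]
force: [-1.0, -0.2, 0.3]
gripper_width: 0.4
gripper_force: 0.3
```

Run:
```python
from h import *
ball('b5');s=env.state();print(tofix(s['ee_pos']),s['force'])
```

```text
cand [234.  195.8] 6 [86.6 41.1 46. ] ang 0.06
cand [235.9 198.9] 7 [78.3 51.7 46. ] ang 0.17
[-109.3  -45.1   26.3] [ 0.2  0.1 -0.4] 7.35
[-109.28068934  -45.09230439   26.26725715] [ 0.15994815  0.07866334 -0.39677047]
```

>>> apply_moves --pt "0.005 0 0 0 -1" --pt "0.01 0 0 0 -1" --pt "0.015 0 0 0 -1" --pt "0.02 0 0 0 -1" --pt "0.02 0 0 0 -1"

```text
time_s: 7.85
ee_pos: [544.6, -106.4, 26.1]
ee_rot: [-180.0, 0.2, 24.3]
force: [-4.5, -3.6, 4.5]
gripper_width: 0.5
gripper_force: 2.5
```

>>> apply_moves --pt "0.001 0 0 0 -1" --pt "0.002 0 0 0 -1" --pt "0.003 0 0 0 -1" --pt "0.004 0 0 0 -1" --pt "0.004 0 0 0 -1"

```text
time_s: 8.35
ee_pos: [547.4, -105.2, 26.1]
ee_rot: [-180.0, 0.2, 24.4]
force: [-5.9, -3.6, 4.5]
gripper_width: 0.7
gripper_force: 3.5
```

Run:
```python
from h import *
ball('b6')
c=cams.get_calibration('side');b=cv2.imread('pics/b6.png');f=np.load('fx.npz')
for x in (-69,-63):print(proj(c,f['Rz']@[x,-20,75]+f['o']))
```

```text
cand [296.3 185.4] 10 [-72.6 -32.1  46. ] ang -2.24
cand [234.  195.8] 6 [86.6 41.1 46. ] ang 0.06
[-88.1 -44.8  26.1] [-5.1 -3.6  5.3] 8.4
[294.3193796  180.09633208]
[292.14658913 179.83647461]
```

>>> apply_moves --pt "0.001 0 0 0 -1" --pt "0.002 0 0 0 -1" --pt "0.003 0 0 0 -1" --pt "0.004 0 0 0 -1" --pt "0.004 0 0 0 -1"

```text
time_s: 8.9
ee_pos: [549.6, -104.1, 26.1]
ee_rot: [-179.9, 0.4, 24.4]
force: [-9.0, -6.7, 6.8]
gripper_width: 0.6
gripper_force: 5.4
```

>>> apply_moves --pt "0.001 0 0 0 -1" --pt "0.002 0 0 0 -1" --pt "0.003 0 0 0 -1" --pt "0.004 0 0 0 -1" --pt "0.004 0 0 0 -1"

```text
time_s: 9.4
ee_pos: [549.4, -104.1, 26.2]
ee_rot: [-179.9, 0.9, 24.5]
force: [-17.3, -12.7, 13.4]
gripper_width: 0.4
gripper_force: 10.7
```

The slide has stalled at about 22 N with the finger centre at x ≈ -85.6, as expected for home. One firmer nudge, then retreat.

>>> apply_moves --pt "0.002 0 0 0 -1" --pt "0.003 0 0 0 -1" --pt "0.003 0 0 0 -1" --pt "0.003 0 0 0 -1" --pt "0.003 0 0 0 -1"

```text
time_s: 9.9
ee_pos: [549.2, -104.2, 26.3]
ee_rot: [-179.9, 1.2, 24.5]
force: [-24.0, -16.9, 18.8]
gripper_width: 0.4
gripper_force: 14.5
```

>>> apply_moves --pt "-0.005 0 0 0 -1" --pt "-0.012 0 0 0 -1" --pt "-0.03 0 0 0 -1" --pt "-0.055 0 0 0 -1" --pt "-0.055 0 -0.04 0 -1"

```text
time_s: 10.4
ee_pos: [502.2, -121.4, 61.5]
ee_rot: [-179.5, 0.6, 24.3]
force: [0.6, -0.1, 1.1]
gripper_width: 0.5
gripper_force: 0.0
```

>>> apply_moves --pt "-0.04 0.0 -0.04 0 -1" --pt "-0.08 0 -0.08 0 -1" --pt "-0.12 0.02 -0.08 0 -1" --pt "-0.15 0.05 -0.08 0 -1" --pt "-0.15 0.05 -0.08 0 -1"

```text
time_s: 10.9
ee_pos: [392.4, -233.8, 147.1]
ee_rot: [179.8, -0.1, 24.0]
force: [-0.2, 0.2, -0.5]
gripper_width: 0.2
gripper_force: 0.0
```

Run:
```python
from h import *
ball('b7')
t=cams.grab_frame('top')[125:240,220:370];b=cv2.imread('pics/b7.png')[125:245,205:325]
f=lambda x:cv2.resize(x,None,fx=2.9,fy=2.9,interpolation=cv2.INTER_CUBIC)
t,b=f(t),f(b);t=cv2.copyMakeBorder(t,0,len(b)-len(t),0,0,cv2.BORDER_CONSTANT)
cv2.imwrite('pics/two7.png',np.hstack([t,b]))
```

```text
cand [295.6 181.3] 16 [-67.6 -48.9  46. ] ang -2.09
cand [234.  195.8] 6 [86.6 41.1 46. ] ang 0.06
cand [235.9 198.9] 7 [78.3 51.7 46. ] ang 0.17
[-280.9  -96.6  146.5] [-0.1  0.7 -0.8] 10.95
```

View pics/two7.png

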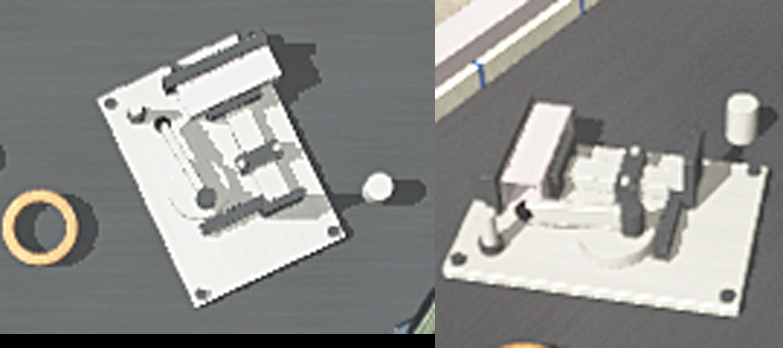

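The tube lies flat against the fence with no visible gap, the lever still points forward (ball at (162,124) in the top half), and the bolt, slug and tape have not moved. The robot is clear, so I'm handing in.

```bash
python3 -c "
from workcell import env
print(env.job_done())"
```

```text
the job is handed in; nothing more can be done
None
```

The job is handed in: the cam is at its low point (about 0.08 rad), the slide was pushed until it stopped moving under about 35 N, and the pictures show the tube flat against the fence with the parts around it unmoved; the judge gave no verdict back.

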